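# Close the sharps bin with its tapered stopper

## Task

Close the yellow sharps bin: take the larger of the two tapered stoppers from the steel tray and set it small end down in the bin's round tapered mouth, so that it nests centred with its flange flat on the grey sleeve. Then push the stopper straight down, slowly, until the sleeve comes up against its hidden stop, and keep it pressed there with about 20 N for a second: under 15 N does not lock it and over 27 N cracks it. Drive the sleeve only through the nested stopper, leave the smaller stopper and the two little vials standing where they are, and let go at the end.

Things in the scene. Friction and masses are not known exactly. Their poses are not given: they have to be found in the camera images.
- stopper_mid (a point): The larger of two white plastic stoppers, about 100 g, standing small end down on the tray. From below: a cone 32 mm tall, 36 mm across at its foot and 60 mm at its top; a flange 72 mm across and 6 mm thick; a round upright grip knob 30 mm across and 26 mm tall. 64 mm tall in all. This point is on its axis half-way up, 32 mm above its foot, which is at the flange's underside; z points up along the axis. The flange's top is 6 mm above the point, the knob's top 32 mm above it.
- small_stopper_mid (a point): The smaller stopper, not to be used: the same shape and colour at 0.7 of the size (flange 50 mm across, 45 mm tall), loose on the same tray. Point half-way up, 22 mm above its foot. The two stoppers may have swapped places.
- vial0: Small clear glass vial, 22 mm across, 40 mm tall, loose on the tray; origin at the centre of its underside.
- vial1: Another such vial on the tray.
- mouth (a point): Centre of the bin's mouth, at the rim of the grey sleeve; z up; moves with the sleeve. Sleeve rim 81 mm across outside; its tapered hole is 62 mm across at the rim, 38 mm 32 mm lower: about 1 mm of play round the stopper's cone. Nested, the stopper's flange lies on the rim and stopper_mid coincides with this point. Yellow bin below, fixed, centred, 162 mm square, its top 42 mm or more below this point.
- sleeve: Grey sleeve, 32 mm tall, that slides straight down in the bin's neck (94 mm across, ending 15 mm or more below the rim at the start); origin on its axis at its lower end, z up. Steady drag of about 8 N, no spring: it stays where it is left. A firm stop comes after 8 to 26 mm: how far differs each time and must be felt; the force rises steeply there. The bin does not give.
- tray: Shallow steel tray, fixed to the table, 200 mm (its x) by 260 mm (its y), rim 16 mm high, floor 3 mm above the table. Origin at the centre of its underside.
Things that resemble listed ones, but are neither listed nor needed, are in the scene too. Leave any blue, pink or red look-alike of the part that bears stopper_mid alone.

How it is judged (in metres and radians):
On the way, in this order (a step that is already met when the one before it is completed fails the run):
1. the stopper is nested upright in the sleeve (flange within 2.5 mm of the rim, within 3 mm of its centre) before the sleeve has been driven 6 mm down (horizontal distance between stopper_mid and mouth below 0.003 m and z of stopper_mid in the frame of mouth between -0.004 and 0.0025 m and angle between stopper_mid's own z axis and vertical below 0.07 rad and distance of mouth from where it was at the start of the episode below 0.006 m), for 0.1 s.
2. the nested stopper is pressed on the sleeve with more than 15 N for 0.3 s, the sleeve more than 7 mm down from its start (horizontal distance between stopper_mid and mouth below 0.003 m and z of stopper_mid in the frame of mouth between -0.004 and 0.0025 m and angle between stopper_mid's own z axis and vertical below 0.07 rad and distance of mouth from where it was at the start of the episode above 0.007 m and contact force between stopper and sleeve above 15 N), for 0.3 s.
At the end, for the whole second after the job is handed in: The larger stopper is at rest in the sleeve: centred within 3 mm, flange within 2.5 mm of the rim, upright within 4 degrees (0.07 rad); the sleeve has stayed down, more than 7 mm below its start; the robot has let go (horizontal distance between stopper_mid and mouth below 0.003 m and z of stopper_mid in the frame of mouth between -0.004 and 0.0025 m and angle between stopper_mid's own z axis and vertical below 0.07 rad and distance of mouth from where it was at the start of the episode above 0.007 m and linear speed of stopper below 0.02 m/s); the robot touches nothing.
It fails at once if the stopper is pushed against the sleeve with more than 27 N (contact force between stopper and sleeve above 27 N).
It fails at once if the robot itself pushes on the sleeve (more than 5 N) (contact force between any of the arm, the fingers and sleeve above 5 N).
It fails at once if the smaller stopper is moved more than 15 mm (distance of small_stopper_mid from where it was at the start of the episode above 0.015 m).
It fails at once if a vial is moved more than 15 mm or tipped (distance of any of vial0, vial1 from where it was at the start of the episode above 0.015 m or angle between any of vial0, vial1's own z axis and vertical above 0.5 rad).
It also fails if it takes over 64 s, if anything falls off the work surface, if the arm or the gripper's body presses on something with over 40 N, if the wrist force passes 120 N, or if a joint passes its speed limit or range.

## Robot

A 6-joint arm with a two-finger parallel gripper is mounted at the origin on the work surface. World frame = base frame: x ahead of the robot, y to its left, z up, the work surface at z = 0. Lengths are in m, angles in degrees, forces in N, time in s.
With the tool pointing down it reaches from about 0.35 to 0.875 m from the base axis. Payload 4.2 kg.
Tool frame: the origin (TCP) lies midway between the tips of the shut fingers; the grasp point (between the pads) lies r.pinch_z behind it (r.pinch_z is the distance from the TCP to the grasp point, in m); z points along the fingers, y is the direction in which the jaws open and shut (so a half turn about z gives the same grasp; the last joint's range is limited). The gripper opens to 87 mm and grips with 3 to 60 N. Pads are 19 mm wide; open, the fingers measure 117 mm over their backs; the gripper's body (75 mm by 190 mm) begins 51 mm behind the grasp point.
Start: joints at [-49.297, 22.042, 0.453, 0, -68.411, -14.817], TCP at [0.273, -0.562, 0.223] pointing down, gripper open.
Joint ranges: [-179.83, 179.83], [-69.29, 118.12], [-61.27, 80.66], [-181.25, 117.63], [-171.15, -9.14], [-177.46, 177.46]. Speed limits (degrees/s): [159.86, 159.86, 180, 180, 180, 180].

## Interface

Orientations are given as a 3x3 rotation matrix whose columns are the frame's x, y, z axes.
In Python, from station import r gives the robot as it stands. The module is installed in compiled form; this text tells all that it offers.
- The arm moves only by the tool play_rows, never from a script. Its argument "deltas" is a list of rows, each a list of 7 numbers: the shift along the tool's x, y, z in units of 25 mm (1.0 is 25 mm), then the turn, a rotation vector about the tool's x, y, z in units of 5 degrees (1.0 is 5 degrees), then the finger opening in mm, from 0 to 87. In form: [[tx, ty, tz, wx, wy, wz, fingers], ...]. A call has 1 to 12 rows; each row is the pose to reach, as a shift and turn from the pose commanded when the call began, along the tool's axes at that moment; what a row does not reach only later rows make up. A row lasts 1/10 s, in which the tool goes at most 50 mm and 8.59 degrees, less where a joint would pass 70% of its speed; a pose out of reach is approached as far as the arm can. A call with a gripper value outside its range is refused whole. The fingers move at their own pace and stop on an object; the grip force is fixed at half the most. Time passes only in rows, so rows that repeat a pose let the fingers close. It gives the time, the measured TCP pose, the force and the opening at its end, in the units of the state.
- r.sense(): the state, without advancing time (a new reading comes with each control period).
- r.capture(name): name is "scene" or "top" or "wrist"; returns a dict with "pixels" (384x512x3 uint8, red, green, blue), "camera_matrix" (3x3 intrinsics, pixels), "R" (3x3) and "t" (3): a world point X has camera coordinates R X + t; the wrist camera has in their place "T_tool_cam" (4x4, takes a point from camera to tool coordinates, whose origin is the TCP and whose axes are the flange's). Camera axes: x right, y down, z forward; pixel columns grow to the right and rows downward; lengths in m; the calibration is good to about 2 mm. A picture is of the moment at which its call begins: read the wrist's pose just before it. There is no depth.
- r.finish_job(): hands the job in, once; it reports no verdict.
Trained networks look in the newest picture that a camera, given by its name, has taken for a name from the list of things; names that differ only in an ending like _2 or _b are one class to them, and where a whole thing is asked for, a point or a joint stands for the part that bears it (a point fixed in the world has none). Each returns a list of dicts, best first, with "score" (0 to 1); they miss things now and then, are a little off and sometimes report something else, mostly with a low value. They report only what shows in the picture. A call takes as long as a camera call. They do not tell look-alikes from the thing itself.
- r.spot_in(camera, target): "centre" ([x, y, z] in m, in world coordinates, good to about 4 mm: the middle of the surface that is visible of it).
- r.cut_out(camera, target): "region" (384x512 bool, what is visible of it).
The state is a dict: "time_s": time; "joints": joint angles; "joint_velocities": joint speeds; "effort": joint torques, N m; "tcp_pos": TCP position; "ee_rot": TCP orientation; "wrist_force": force on the tool from outside, world axes, zero at the start; "moment": the same for the moment, N m; "gripper_width": opening from 0.0 (shut) to 1.0 (fully open).
Only numpy, scipy, OpenCV 4.12 (cv2) and the standard library are available. Lean on these libraries where they do the work, as an engineer would, in place of code of your own. Each camera call takes 0.05 s, during which the arm holds its last target.

## Working session

There is one attempt and no reset: what is moved stays moved. The work goes in short steps, Python scripts to look and compute and a tool call to move; the robot and the scene stay as the last step left them, time stands still between calls to the robot, and variables do not carry over. Pictures are saved under pics/ and viewed, and the job is handed in when it is done.

Besides the shell and the picture viewer there is one more tool, called in YAML: its name, and indented under it one key for each argument. play_rows: Moves the arm, as the interface text tells. Its arguments: {"type":"object","properties":{"deltas":{"type":"array","items":{"type":"array","items":{"type":"number"}}}},"required":["deltas"]}

```bash
mkdir -p pics; cat > h.py <<'E'
import numpy as np, cv2
from station import r
def cap(n,f):
    s=r.sense(); c=r.capture(n); cv2.imwrite('pics/'+f,cv2.cvtColor(c['pixels'],cv2.COLOR_RGB2BGR))
    if 'T_tool_cam' in c:
        T=np.eye(4);T[:3,:3]=np.array(s['ee_rot']);T[:3,3]=s['tcp_pos'];T=T@np.array(c['T_tool_cam'])
        c['R']=T[:3,:3].T; c['t']=-T[:3,:3].T@T[:3,3]
    c['R']=np.array(c['R']);c['t']=np.array(c['t']);c['K']=np.array(c['camera_matrix'])
    return c
def px2w(c,u,v,z):
    d=c['R'].T@np.linalg.inv(c['K'])@np.array([u,v,1.]); o=-c['R'].T@c['t']
    return o+d*(z-o[2])/d[2]
def w2px(c,X):
    p=c['K']@(c['R']@np.array(X)+c['t']); return p[:2]/p[2]
E
python3 - <<'E'
from h import *
np.set_printoptions(precision=4,suppress=True)
print(r.sense(), r.pinch_z)
for n in ['scene','top','wrist']:
    c=cap(n,n+'0.png')
    print(n,c['K'].tolist(), (-c['R'].T@c['t']))
    for t in ['stopper_mid','small_stopper_mid','vial0','mouth','sleeve','tray']:
        try: print(t,[(np.round(d['centre'],4).tolist(),round(d['score'],2)) for d in r.spot_in(n,t)])
        except Exception as e: print(t,e)
E
```

```text
{'time_s': 0.0, 'joints': array([-49.2975,  22.0911,   0.3792,  -0.0308, -68.4104, -14.8162]), 'joint_velocities': array([ 0.0344,  0.0267,  0.0657,  0.0506, -0.0898, -0.1355]), 'effort': array([ -0.0008, -39.0664,  18.7411,   4.2199,   0.011 ,  -0.0002]), 'tcp_pos': array([ 0.2726, -0.5617,  0.2214]), 'ee_rot': array([[-0.8997, -0.4364, -0.001 ],
       [-0.4364,  0.8997,  0.0019],
       [ 0.0001,  0.0022, -1.    ]]), 'wrist_force': array([-1.0586, -0.174 , -0.3534]), 'moment': array([0.023 , 0.0486, 0.0302]), 'gripper_width': 0.9992962379404225} 0.0187
scene [[360.4511122619543, 0.0, 258.3021783036922], [0.0, 360.4511122619543, 194.56332474470506], [0.0, 0.0, 1.0]] [ 0.8137 -0.3328  0.6486]
stopper_mid [([0.5197, -0.1832, 0.0412], 0.95), ([0.4166, -0.022, 0.0401], 0.68), ([0.3406, -0.272, 0.0393], 0.62)]
small_stopper_mid [([0.5188, -0.3048, 0.0289], 0.56)]
vial0 [([0.5969, -0.2051, 0.0268], 0.54)]
mouth [([0.5489, 0.1547, 0.1687], 0.7), ([0.5961, -0.2054, 0.0225], 0.27)]
sleeve [([0.5545, 0.1512, 0.1659], 0.65)]
tray [([0.536, -0.2553, -0.0018], 0.66), ([0.5235, -0.3059, 0.0291], 0.55)]
top [[381.69499131499884, 0.0, 250.8267309982754], [0.0, 381.69499131499884, 194.19902566944634], [0.0, 0.0, 1.0]] [ 0.413  -0.0297  1.0885]
stopper_mid [([0.3206, -0.1323, 0.0383], 0.9), ([0.4056, -0.02, 0.036], 0.89), ([0.5057, -0.1737, 0.0459], 0.86), ([0.3302, -0.2668, 0.0343], 0.77)]
small_stopper_mid [([0.5046, -0.2962, 0.0239], 0.8), ([0.5204, -0.2431, 0.0073], 0.39)]
vial0 [([0.4412, -0.2253, 0.0275], 0.59), ([0.5854, -0.2031, 0.0276], 0.43)]
mouth [([0.5545, 0.1492, 0.1715], 0.77), ([0.5049, -0.298, 0.0252], 0.47)]
sleeve [([0.5539, 0.1477, 0.1736], 0.92)]
tray [([0.5209, -0.2384, 0.0061], 0.59)]
wrist [[323.8552107490011, 0.0, 256.65747134746215], [0.0, 323.8552107490011, 189.86968410969908], [0.0, 0.0, 1.0]] [ 0.2064 -0.5932  0.3838]
stopper_mid []
small_stopper_mid []
vial0 []
mouth []
sleeve []
tray []
```

View pics/scene0.png

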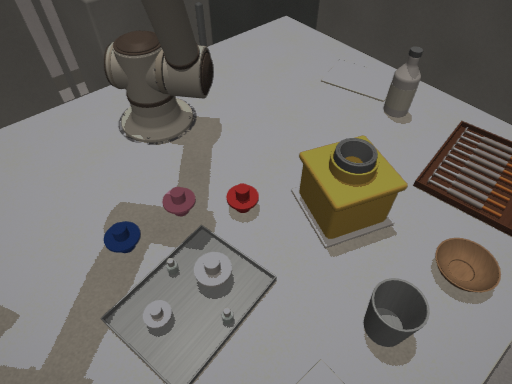

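View pics/top0.png

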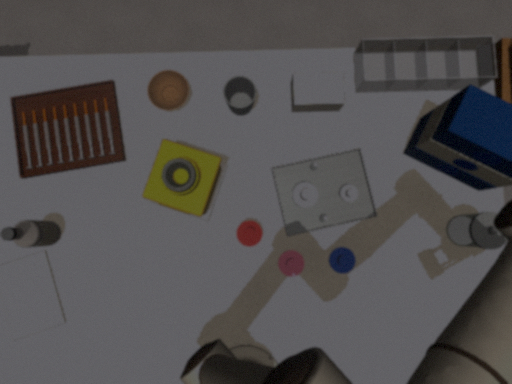

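View pics/wrist0.png

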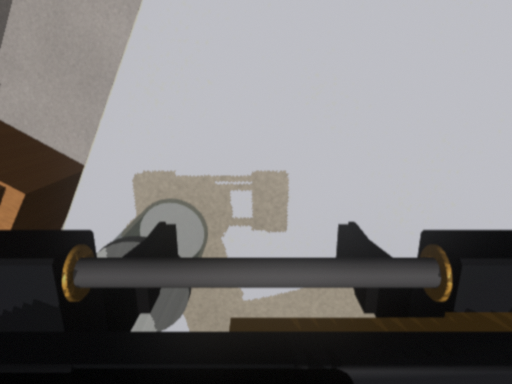

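```bash
python3 - <<'E'
from h import *
np.set_printoptions(precision=4,suppress=True)
s=r.sense()
cs,ct=cap('scene','s1.png'),cap('top','t1.png')
c=r.capture('wrist'); print(c['T_tool_cam'])
T=np.array(c['T_tool_cam']);Ti=np.linalg.inv(T);K=c['camera_matrix']
for p in [(0,0,0),(0,0,.155),(-.05,0,.155),(-.1,0,.155),(.05,0,.155)]:
    q=K@(Ti@np.array([*p,1]))[:3]; print(p,q[:2]/q[2])
for n,cc in (('scene',cs),('top',ct)):
    img=cv2.imread('pics/'+('s1' if n=='scene' else 't1')+'.png')
    for (x,y,z) in ([.51,-.18,.05],[.554,.149,.17]):
        u,v=w2px(cc,(x,y,z)).astype(int)
        p=img[v-40:v+40,u-50:u+50]; cv2.imwrite(f'pics/crop_{n}_{int(x*1000)}.png',cv2.resize(p,None,fx=6,fy=6,interpolation=cv2.INTER_CUBIC)); print(n,u-50,v-40)
    for t in ['stopper_mid','small_stopper_mid','sleeve']:
        for d in r.cut_out(n,t):
            ys,xs=np.where(d['region']); print(n,t,d['score'],xs.min(),xs.max(),ys.min(),ys.max())
E
python3 -c "
import cv2,numpy as np
a=[cv2.imread('pics/crop_%s.png'%k) for k in('scene_510','top_510','scene_554','top_554')]
m=np.vstack([np.hstack(a[:2]),np.hstack(a[2:])]);cv2.imwrite('pics/m.png',cv2.resize(m,(750,600)))"
```

```text
[[ 0.0018 -0.9625 -0.2712  0.0733]
 [ 1.      0.0018  0.0001  0.0012]
 [ 0.0004 -0.2712  0.9625 -0.1612]
 [ 0.      0.      0.      1.    ]]
(0, 0, 0) [254.3639 239.506 ]
(0, 0, 0.155) [255.4859 174.673 ]
(-0.05, 0, 0.155) [255.4468 221.4317]
(-0.1, 0, 0.155) [255.4108 264.581 ]
(0.05, 0, 0.155) [255.5283 123.8324]
scene 160 228
scene 306 113
scene stopper_mid 0.92 104 140 221 252
scene stopper_mid 0.68 227 258 183 212
scene stopper_mid 0.65 163 195 187 215
scene stopper_mid 0.59 195 231 252 285
scene small_stopper_mid 0.73 143 171 300 328
scene sleeve 0.89 334 377 138 172
top 256 152
top 127 133
top stopper_mid 0.98 292 316 182 207
top stopper_mid 0.87 328 354 247 273
top stopper_mid 0.8 234 261 221 246
top stopper_mid 0.76 278 304 250 277
top small_stopper_mid 0.66 340 357 184 202
top sleeve 0.9 162 195 159 192
```

View pics/m.png

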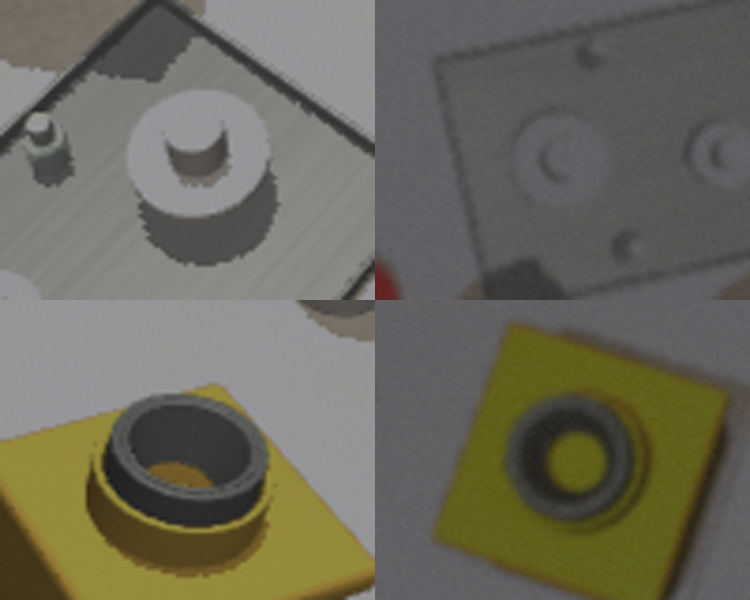

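```bash
python3 - <<'E'
from h import *
np.set_printoptions(precision=4,suppress=True)
cs,ct=cap('scene','s1.png'),cap('top','t1.png')
for a,b in (((213,268.6),(305.6,194.4)),((355.7,151.4),(179.1,175.1))):
    P=[c['K']@np.hstack([c['R'],c['t'][:,None]]) for c in (cs,ct)]
    X=cv2.triangulatePoints(P[0],P[1],np.array(a,float),np.array(b,float)); print((X[:3]/X[3]).ravel())
    for z in (.041,.15,.16,.17,.18): print(z,px2w(cs,*a,z),px2w(ct,*b,z))
E
```

```text
[ 0.5079 -0.1766  0.0409]
0.041 [ 0.5089 -0.1753  0.041 ] [ 0.507  -0.1778  0.041 ]
0.15 [ 0.5636 -0.2035  0.15  ] [ 0.4972 -0.1624  0.15  ]
0.16 [ 0.5686 -0.2061  0.16  ] [ 0.4963 -0.161   0.16  ]
0.17 [ 0.5736 -0.2087  0.17  ] [ 0.4954 -0.1596  0.17  ]
0.18 [ 0.5786 -0.2113  0.18  ] [ 0.4945 -0.1582  0.18  ]
[0.5508 0.1464 0.1743]
0.041 [0.4788 0.2834 0.041 ] [0.5691 0.1705 0.041 ]
0.15 [0.5389 0.1728 0.15  ] [0.5529 0.1497 0.15  ]
0.16 [0.5444 0.1627 0.16  ] [0.5514 0.1478 0.16  ]
0.17 [0.5499 0.1525 0.17  ] [0.5499 0.1459 0.17  ]
0.18 [0.5554 0.1424 0.18  ] [0.5484 0.144  0.18  ]
```

play_rows:
  deltas:
    - [-0.8, 0.5, 0, 0, 0, 0, 87]
    - [-2.4, 1.5, 0, 0, 0, 0, 87]
    - [-4.2, 2.7, 0, 0, 0, 0, 87]
    - [-6.1, 3.9, 0, 0, 0, 0, 87]
    - [-7.9, 5.1, 0, 0, 0, 0, 87]
    - [-9.8, 6.3, 0, 0, 0, 0, 87]
    - [-11.6, 7.4, 0, 0, 0, 0, 87]
    - [-13.2, 8.5, 0, 0, 0, 0, 87]
    - [-14.4, 9.2, 0, 0, 0, 0, 87]
    - [-15.2, 9.75, 0, 0, 0, 0, 87]
    - [-15.2, 9.75, 0, 0, 0, 0, 87]
    - [-15.2, 9.75, 0, 0, 0, 0, 87]

```text
time_s: 2.8
tcp_pos: [0.5085, -0.1765, 0.2225]
ee_rot: [[-0.899, -0.438, -0.0], [-0.438, 0.899, -0.0], [0.0, 0.0, -1.0]]
wrist_force: [0.6, -0.6, 0.3]
gripper_width: 1.002
```

```bash
python3 - <<'E'
from h import *
np.set_printoptions(precision=4,suppress=True)
print(r.sense())
c=cap('wrist','w1.png')
print(w2px(c,(.508,-.1766,.067)),w2px(c,(.508,-.1766,.041)))
for t in ['stopper_mid','small_stopper_mid','vial0']:
    print(t,[(np.round(d['centre'],4).tolist(),round(d['score'],2)) for d in r.spot_in('wrist',t)])
E
```

```text
{'time_s': 2.8, 'joints': array([ -1.8673,  13.6087, -11.7553,   0.0045, -64.6544, -62.1564]), 'joint_velocities': array([-1.9957, -0.3189, -0.6103,  0.1116,  0.0242,  0.0441]), 'effort': array([  0.7814, -30.682 ,  18.344 ,   4.0872,  -0.0224,  -0.0108]), 'tcp_pos': array([ 0.5085, -0.1765,  0.2225]), 'ee_rot': array([[-0.899 , -0.438 , -0.0003],
       [-0.438 ,  0.899 , -0.0001],
       [ 0.0003,  0.0001, -1.    ]]), 'wrist_force': array([ 0.5979, -0.5549,  0.2989]), 'moment': array([-0.0502,  0.0268, -0.0229]), 'gripper_width': 1.0023863657951149}
[255.5829 174.1348] [255.668  168.7371]
stopper_mid [([0.5059, -0.176, 0.0434], 0.86), ([0.3338, -0.134, 0.0413], 0.76), ([0.4039, -0.0252, 0.0373], 0.73)]
small_stopper_mid [([0.5088, -0.2961, 0.0295], 0.78)]
vial0 [([0.5867, -0.2066, 0.0284], 0.6), ([0.4417, -0.228, 0.0269], 0.59)]
```

View pics/w1.png

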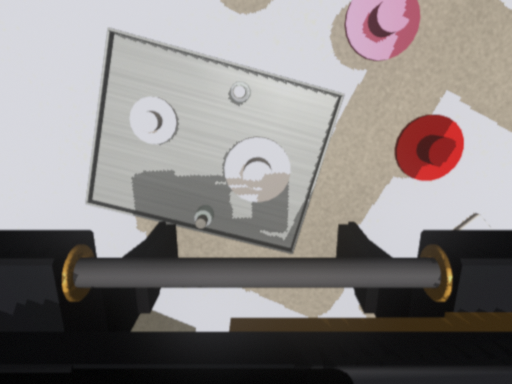

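play_rows:
  deltas:
    - [0, 0.05, 0.4, 0, 0, 0, 60]
    - [0, 0.05, 1.3, 0, 0, 0, 60]
    - [0, 0.05, 2.5, 0, 0, 0, 60]
    - [0, 0.05, 3.7, 0, 0, 0, 60]
    - [0, 0.05, 4.7, 0, 0, 0, 60]
    - [0, 0.05, 5.5, 0, 0, 0, 60]
    - [0, 0.05, 6.1, 0, 0, 0, 60]
    - [0, 0.05, 6.5, 0, 0, 0, 60]
    - [0, 0.05, 6.6, 0, 0, 0, 60]
    - [0, 0.05, 6.6, 0, 0, 0, 60]

```text
time_s: 4.0
tcp_pos: [0.5077, -0.1762, 0.0574]
ee_rot: [[-0.9, -0.436, -0.0], [-0.436, 0.9, -0.0], [0.0, 0.0, -1.0]]
wrist_force: [0.4, 0.3, 0.5]
gripper_width: 0.69
```

```bash
python3 - <<'E'
from h import *
np.set_printoptions(precision=4,suppress=True)
s=r.sense(); print(s['tcp_pos'],s['wrist_force'],s['gripper_width'])
c=cap('wrist','w2.png')
E
```

```text
[ 0.5077 -0.1762  0.0574] [0.3939 0.3301 0.4562] 0.6898010531778462
```

View pics/w2.png

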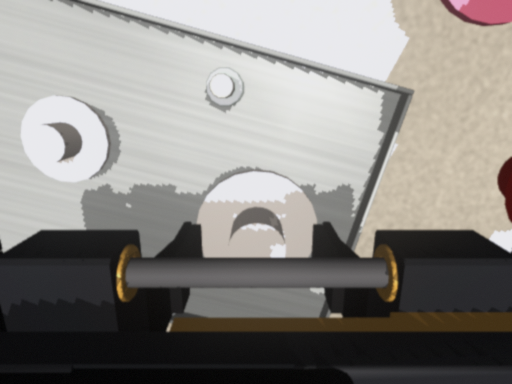

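play_rows:
  deltas:
    - [0, 0, 0.2, 0, 0, 0, 60]
    - [0, 0, 0.4, 0, 0, 0, 60]
    - [0, 0, 0.54, 0, 0, 0, 60]
    - [0, 0, 0.54, 0, 0, 0, 60]
    - [0, 0, 0.54, 0, 0, 0, 45]
    - [0, 0, 0.54, 0, 0, 0, 35]
    - [0, 0, 0.54, 0, 0, 0, 25]
    - [0, 0, 0.54, 0, 0, 0, 10]
    - [0, 0, 0.54, 0, 0, 0, 10]
    - [0, 0, 0.54, 0, 0, 0, 10]
    - [0, 0, 0.54, 0, 0, 0, 10]
    - [0, 0, 0.54, 0, 0, 0, 10]

```text
time_s: 5.25
tcp_pos: [0.5079, -0.176, 0.0441]
ee_rot: [[-0.9, -0.437, 0.0], [-0.437, 0.9, -0.0], [-0.0, -0.0, -1.0]]
wrist_force: [0.3, -0.7, 0.5]
gripper_width: 0.337
```

```bash
python3 - <<'E'
from h import *
np.set_printoptions(precision=4,suppress=True)
s=r.sense(); print(s['tcp_pos'],s['wrist_force'],s['moment'],s['gripper_width']*87)
E
```

```text
[ 0.5079 -0.176   0.0441] [ 0.2793 -0.7131  0.5422] [ 0.0262 -0.015   0.0161] 29.31977865771325
```

play_rows:
  deltas:
    - [0, 0, -0.1, 0, 0, 0, 10]
    - [0, 0, -0.4, 0, 0, 0, 10]
    - [0, 0, -1.0, 0, 0, 0, 10]
    - [0, 0, -2.0, 0, 0, 0, 10]
    - [0, 0, -3.2, 0, 0, 0, 10]
    - [0, 0, -4.5, 0, 0, 0, 10]
    - [0, 0, -5.8, 0, 0, 0, 10]
    - [0, 0, -7.0, 0, 0, 0, 10]
    - [0, 0, -8.1, 0, 0, 0, 10]
    - [0, 0, -8.9, 0, 0, 0, 10]
    - [0, 0, -9.4, 0, 0, 0, 10]
    - [0, 0, -9.4, 0, 0, 0, 10]

```text
time_s: 6.45
tcp_pos: [0.5084, -0.176, 0.281]
ee_rot: [[-0.9, -0.437, 0.004], [-0.437, 0.9, -0.0], [-0.003, -0.002, -1.0]]
wrist_force: [0.8, 0.4, -1.5]
gripper_width: 0.333
```

```bash
python3 - <<'E'
from h import *
np.set_printoptions(precision=4,suppress=True)
s=r.sense(); print(s['tcp_pos'],s['ee_rot'],s['wrist_force'],s['moment'],s['gripper_width']*87)
x,y=np.array(s['ee_rot'])[:,0],np.array(s['ee_rot'])[:,1]
d=np.array([.551,.1464,s['tcp_pos'][2]])-s['tcp_pos']; print(d@x/.025,d@y/.025)
E
```

```text
[ 0.5084 -0.176   0.281 ] [[-0.8996 -0.4367  0.0038]
 [-0.4367  0.8996 -0.0004]
 [-0.0033 -0.002  -1.    ]] [ 0.7623  0.3926 -1.5038] [ 0.0332 -0.0142  0.0094] 29.01149652501166
-7.164701408584185 10.858581577033561
```

play_rows:
  deltas:
    - [-0.3, 0.45, 0, 0, 0, 0, 10]
    - [-0.9, 1.36, 0, 0, 0, 0, 10]
    - [-1.7, 2.6, 0, 0, 0, 0, 10]
    - [-2.6, 3.94, 0, 0, 0, 0, 10]
    - [-3.5, 5.3, 0, 0, 0, 0, 10]
    - [-4.4, 6.67, 0, 0, 0, 0, 10]
    - [-5.3, 8.03, 0, 0, 0, 0, 10]
    - [-6.1, 9.24, 0, 0, 0, 0, 10]
    - [-6.7, 10.15, 0, 0, 0, 0, 10]
    - [-7.16, 10.86, 0, 0, 0, 0, 10]
    - [-7.16, 10.86, 0, 0, 0, 0, 10]
    - [-7.16, 10.86, 0, 0, 0, 0, 10]

```text
time_s: 7.65
tcp_pos: [0.5494, 0.147, 0.2774]
ee_rot: [[-0.899, -0.438, -0.003], [-0.438, 0.899, -0.001], [0.003, 0.0, -1.0]]
wrist_force: [-0.2, -0.4, -1.4]
gripper_width: 0.332
```

```bash
cat > look.py <<'E'
from h import *
import sys
np.set_printoptions(precision=4,suppress=True)
k=sys.argv[1]
s=r.sense(); print(s['time_s'],s['tcp_pos'],s['ee_rot'].tolist(),s['wrist_force'],s['moment'],s['gripper_width']*87)
o=[]
tp=np.array(s['tcp_pos'])
for n in ('scene','wrist'):
    c=cap(n,f'{n}_{k}.png'); print(n,'tcp px',w2px(c,tp), 'rim c', w2px(c,(.551,.1464,.174)), 'mid',w2px(c,tp-[0,0,.0091]))
E
python3 look.py a; python3 -c "
import cv2
i=cv2.imread('pics/scene_a.png')[40:240,250:460];cv2.imwrite('pics/sa.png',cv2.resize(i,None,fx=3,fy=3,interpolation=cv2.INTER_CUBIC))"
```

```text
7.65 [0.5494 0.147  0.2774] [[-0.8991337550884413, -0.4376626028302778, -0.0031522284792546693], [-0.43766014696135447, 0.8991392786767436, -0.0014674135174293126], [0.003476524460527864, 6.020375329257357e-05, -0.9999939550583211]] [-0.1584 -0.4434 -1.4362] [-0.044   0.0544 -0.0364] 28.860133823008667
scene tcp px [366.6856 106.351 ] rim c [354.5662 151.5886] mid [365.4508 110.7367]
wrist tcp px [255.4748 239.3522] rim c [254.5297 190.0765] mid [255.5378 232.7004]
```

View pics/sa.png

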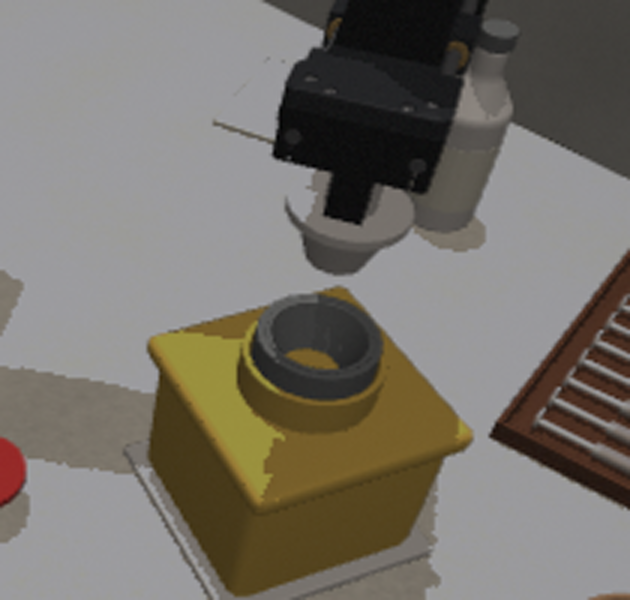

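View pics/wrist_a.png

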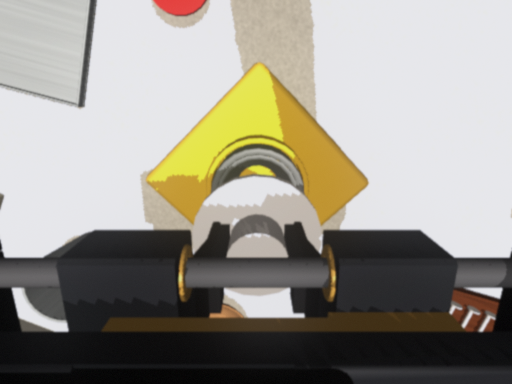

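```bash
cat > fit.py <<'E'
from h import *
import sys
from scipy.optimize import minimize
k=sys.argv[1]
np.set_printoptions(precision=4,suppress=True)
s=r.sense(); tp=np.array(s['tcp_pos'])
th=np.linspace(0,2*np.pi,360,endpoint=False)
circ=lambda X,R: np.array(X)+np.c_[R*np.cos(th),R*np.sin(th),0*th]
def proj(c,P):
    q=(c['K']@(c['R']@P.T+c['t'][:,None])).T; return q[:,:2]/q[:,2:]
def edgepts(c,gray,X,R,srch=5,minc=12,mask=None):
    a=proj(c,circ(X,R)); b=proj(c,circ(X,R*1.02)); n=b-a; n/=np.linalg.norm(n,axis=1)[:,None]
    t=np.arange(-srch,srch+.01,.25)
    S=a[:,None]+t[None,:,None]*n[:,None]
    v=cv2.remap(gray,S[...,0].astype(np.float32),S[...,1].astype(np.float32),cv2.INTER_LINEAR)
    return a,n,t,v
E
cat > ov.py <<'E'
from fit import *
def draw(c,f,items,box,sc,out):
    im=cv2.imread('pics/'+f); x0,y0,x1,y1=box
    im=cv2.resize(im[y0:y1,x0:x1],None,fx=sc,fy=sc,interpolation=cv2.INTER_CUBIC)
    for X,R,col in items:
        p=((proj(c,circ(X,R))-[x0,y0]+.5)*sc).astype(np.int32); cv2.polylines(im,[p[:,None]],True,col,1)
    cv2.imwrite('pics/'+out,im)
m=tp-[0,0,.0091]; M=np.array([.551,.1464,.174])
it=[(m,.036,(0,0,255)),(m+[0,0,.006],.036,(0,255,0)),(m-[0,0,.032],.018,(255,0,255)),(m+[0,0,.032],.015,(255,255,0)),(M,.0405,(0,0,255)),(M,.031,(0,255,0))]
c=cap('scene','s_%s.png'%k); draw(c,'s_%s.png'%k,it,(320,80,400,180),6,'os_%s.png'%k)
c=cap('wrist','w_%s.png'%k); draw(c,'w_%s.png'%k,it,(170,110,350,310),3,'ow_%s.png'%k)
E
python3 ov.py b
```

```text
(no output)
```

View pics/os_b.png

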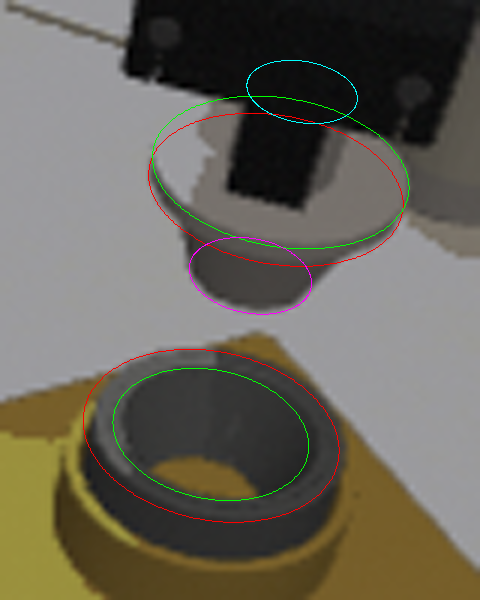

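View pics/ow_b.png

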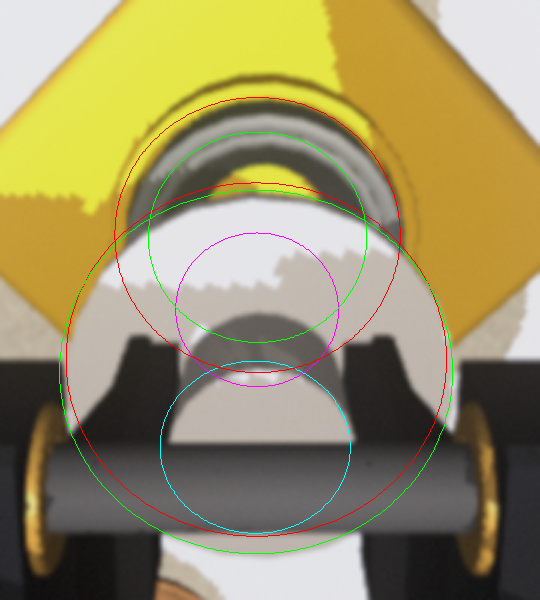

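play_rows:
  deltas:
    - [-0.5, 0, 0, 0, 0, 0, 10]
    - [-1.5, 0, 0, 0, 0, 0, 10]
    - [-2.5, 0, 0, 0, 0, 0, 10]
    - [-3, 0, 0, 0, 0, 0, 10]
    - [-3, 0, 0, 0, 0, 0, 10]
    - [-3, 0, 0, 0, 0, 0, 10]

```text
time_s: 8.45
tcp_pos: [0.618, 0.1789, 0.2785]
ee_rot: [[-0.9, -0.436, -0.001], [-0.436, 0.9, -0.0], [0.001, 0.0, -1.0]]
wrist_force: [-0.1, 1.1, -0.5]
gripper_width: 0.342
```

```bash
sed -i 's/(170,110,350,310),3/(170,30,350,230),3/' ov.py; sed -i 's/(320,80,400,180),6/(310,80,420,180),6/' ov.py; python3 ov.py c; python3 -c "
from h import *
s=r.sense();print(s['tcp_pos'],s['ee_rot'])"
```

```text
[0.61749582 0.17876047 0.27919916] [[-8.99851189e-01 -4.36197009e-01 -8.73260266e-05]
 [-4.36197009e-01  8.99851193e-01 -2.30095052e-05]
 [ 8.86171065e-05  1.73862210e-05 -9.99999996e-01]]
```

View pics/ow_c.png

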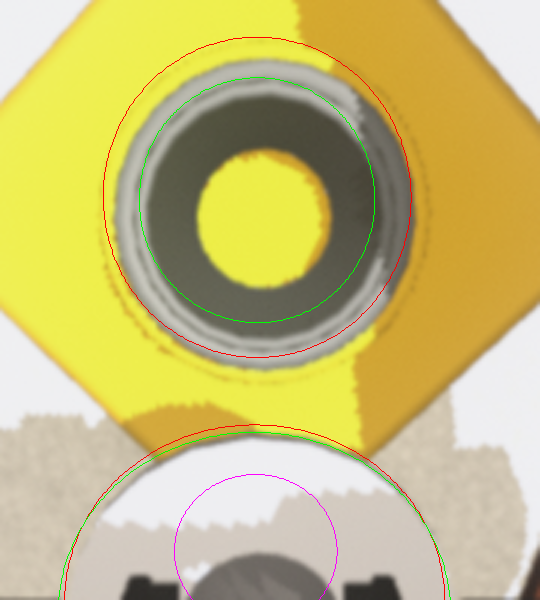

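View pics/os_c.png

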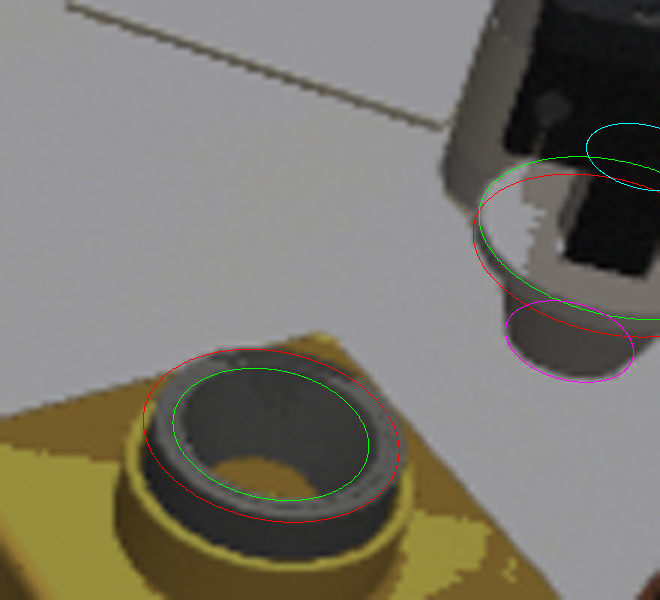

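```bash
cat > rim.py <<'E'
from fit import *
from scipy.optimize import least_squares
c=cap('wrist','w_%s.png'%k)
def contour(f,seed):
    hsv=cv2.cvtColor(cv2.imread(f),cv2.COLOR_BGR2HSV)
    m=(hsv[...,1]<110).astype(np.uint8)
    n,l=cv2.connectedComponents(m,connectivity=4)
    m=(l==l[seed[1],seed[0]]).astype(np.uint8)
    cs,_=cv2.findContours(m,cv2.RETR_EXTERNAL,cv2.CHAIN_APPROX_NONE)
    h=max(cs,key=cv2.contourArea)[:,0].astype(float); return h
h=contour('pics/w_%s.png'%k,(212,105)); print(len(h),h.min(0),h.max(0),cv2.fitEllipse(h.astype(np.float32)))
from scipy.spatial import cKDTree
def res(p):
    q=proj(c,circ(p,.0405)); cen=q.mean(0)
    # inward by .5px contour bias: expand
    hh=h+0.5*(h-cen)/np.linalg.norm(h-cen,axis=1)[:,None]
    a=np.arctan2(*(hh-cen).T[::-1]); qa=np.arctan2(*(q-cen).T[::-1]); o=np.argsort(qa)
    rq=np.linalg.norm(q-cen,axis=1)[o]
    return np.linalg.norm(hh-cen,axis=1)-np.interp(a,qa[o],rq,period=2*np.pi)
s=least_squares(res,[.551,.149,.17],loss='soft_l1',f_scale=.5); print('wrist',s.x,np.sqrt(np.mean(s.fun**2)))
for z in (.162,.165,.168,.171,.174):
    s=least_squares(lambda p:res([*p,z]),[.551,.149],loss='soft_l1',f_scale=.5); print(z,s.x,s.cost)
E
python3 rim.py d; python3 -c "
from h import *
for n in ('scene','top'):
  c=cap(n,'q.png')
  p={'scene':(356.2,151.8),'top':(179.1,175.1)}[n]
  for z in (.162,.165,.168,.171,.174): print(n,px2w(c,*p,z).round(4))
"
```

```text
287 [208.  50.] [307. 153.] ((257.5347900390625, 101.22467041015625), (98.6481704711914, 102.76803588867188), 179.2001495361328)
wrist [0.5541 0.15   0.1684] 0.33225738149138107
0.162 [0.5538 0.1498] 108.42870050891202
0.165 [0.554 0.15 ] 47.00580106937794
0.168 [0.5541 0.15  ] 13.663782826363581
0.171 [0.5542 0.15  ] 35.2897579252418
0.174 [0.5544 0.1501] 97.71335354664498
scene [0.5469 0.1605 0.162 ]
scene [0.5485 0.1574 0.165 ]
scene [0.5501 0.1544 0.168 ]
scene [0.5518 0.1514 0.171 ]
scene [0.5534 0.1483 0.174 ]
top [0.5511 0.1474 0.162 ]
top [0.5506 0.1468 0.165 ]
top [0.5502 0.1463 0.168 ]
top [0.5497 0.1457 0.171 ]
top [0.5493 0.1451 0.174 ]
```

```bash
cat > fl.py <<'E'
from fit import *
from scipy.optimize import least_squares
c=r.capture('wrist');T=np.array(c['T_tool_cam']);Ti=np.linalg.inv(T)
ct=dict(K=np.array(c['camera_matrix']),R=Ti[:3,:3],t=Ti[:3,3])
# tool frame: z down; flange top at z=+.0031
pts=[]
for f in ('w_b','w_d'):
    im=cv2.imread(f'pics/{f}.png'); lab=cv2.cvtColor(im,cv2.COLOR_BGR2LAB).astype(np.float32)
    vs=[edgepts(ct,lab[...,i].copy(),[0,0,.0031],.036,srch=6) for i in range(3)]
    a,n,t,_=vs[0]; g=sum(np.abs(np.gradient(cv2.GaussianBlur(v[3],(7,1),1.2),axis=1)) for v in vs)
    for i in range(360):
        j=g[i,2:-2].argmax()+2
        if a[i,1]<a[:,1].min()+45 and g[i,j]>3: pts.append((*(a[i]+t[j]*n[i]),t[j]))
pts=np.array(pts); print(len(pts)); 
for z in (.0005,.0031,.005):
  def res(p):
    q=proj(ct,circ([p[0],p[1],z],.036)); 
    cen=q.mean(0);hh=pts[:,:2]
    an=np.arctan2(*(hh-cen).T[::-1]); qa=np.arctan2(*(q-cen).T[::-1]); o=np.argsort(qa)
    return np.linalg.norm(hh-cen,axis=1)-np.interp(an,qa[o],np.linalg.norm(q-cen,axis=1)[o],period=2*np.pi)
  s=least_squares(res,[0,0],loss='soft_l1',f_scale=.5); print(z,s.x,s.cost,np.median(np.abs(s.fun)))
im=cv2.imread('pics/w_d.png'); big=cv2.resize(im[100:320,170:350],None,fx=3,fy=3)
for p in pts: cv2.circle(big,tuple(((p[:2]-[170,100]+.5)*3).astype(int)),2,(0,0,255),-1)
cv2.imwrite('pics/fl.png',big[:600])
E
python3 fl.py x
```

```text
259
0.0005 [-0.0009  0.0013] 73.96565035443605 0.5485777081075156
0.0031 [-0.0014  0.0013] 60.16867225745487 0.40712092484732665
0.005 [-0.0018  0.0012] 53.42515359056871 0.342203145103106
```

View pics/fl.png

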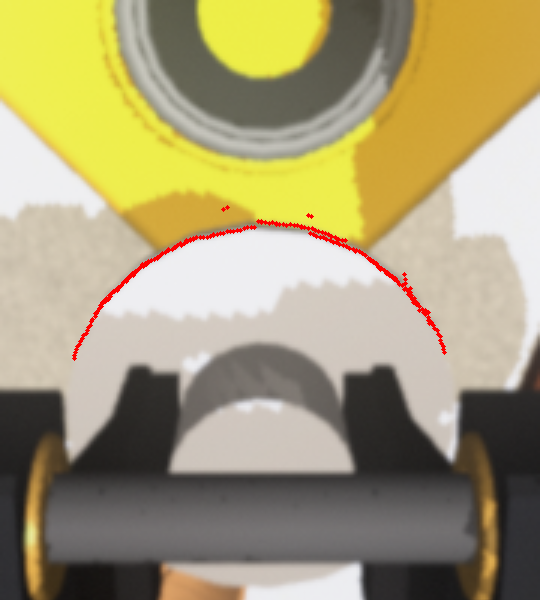

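play_rows:
  deltas:
    - [0.5, 0, 0, 0, 0, 0, 10]
    - [1.4, 0, 0, 0, 0, 0, 10]
    - [2.3, 0.02, 0, 0, 0, 0, 10]
    - [2.84, 0.02, 0, 0, 0, 0, 10]
    - [2.84, 0.02, 0.3, 0, 0, 0, 10]
    - [2.84, 0.02, 1.0, 0, 0, 0, 10]
    - [2.84, 0.02, 1.7, 0, 0, 0, 10]
    - [2.84, 0.02, 2.3, 0, 0, 0, 10]
    - [2.84, 0.02, 2.8, 0, 0, 0, 10]
    - [2.84, 0.02, 3.0, 0, 0, 0, 10]
    - [2.84, 0.02, 3.0, 0, 0, 0, 10]
    - [2.84, 0.02, 3.0, 0, 0, 0, 10]

```text
time_s: 9.95
tcp_pos: [0.5543, 0.1488, 0.2046]
ee_rot: [[-0.9, -0.437, 0.001], [-0.437, 0.9, 0.0], [-0.001, -0.0, -1.0]]
wrist_force: [0.3, -0.3, -1.1]
gripper_width: 0.332
```

```bash
sed -i 's/(170,30,350,230),3/(170,130,350,310),3/;s/(310,80,420,180),6/(310,80,410,180),6/' ov.py; sed -i 's/M=np.array(.*/M=np.array([.5534,.1482,.168])/' ov.py; python3 ov.py e;  python3 -c "
from h import *
s=r.sense();print(s['tcp_pos'],s['wrist_force'],s['moment'])"
```

```text
[0.55423057 0.14888069 0.20494337] [-0.4786404   0.57067361 -1.06269484] [-0.02170252 -0.01995506 -0.00503497]
```

View pics/ow_e.png

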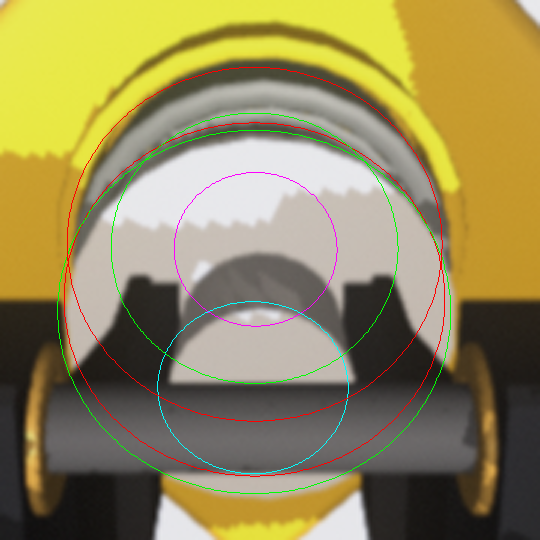

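View pics/os_e.png

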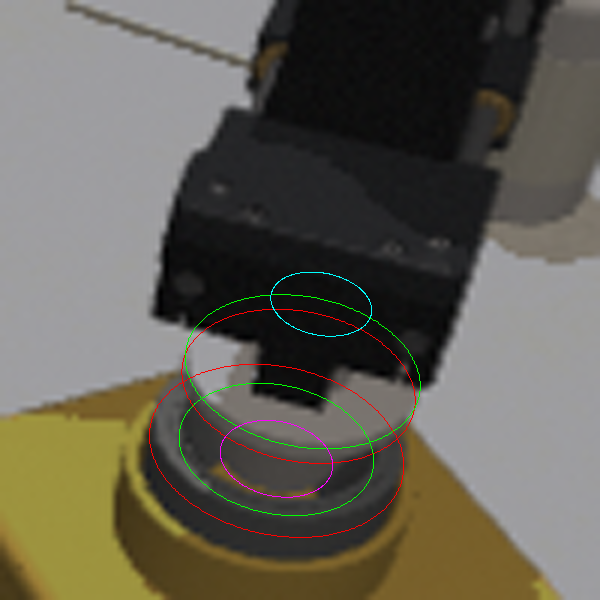

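play_rows:
  deltas:
    - [0.03, 0, 0.15, 0, 0, 0, 10]
    - [0.03, 0, 0.3, 0, 0, 0, 10]
    - [0.03, 0, 0.42, 0, 0, 0, 10]
    - [0.03, 0, 0.5, 0, 0, 0, 10]
    - [0.03, 0, 0.5, 0, 0, 0, 10]

```text
time_s: 10.55
tcp_pos: [0.5528, 0.1482, 0.1911]
ee_rot: [[-0.9, -0.437, -0.001], [-0.437, 0.9, -0.0], [0.001, 0.0, -1.0]]
wrist_force: [-0.5, -0.3, -1.3]
gripper_width: 0.335
```

```bash
python3 ov.py f;  python3 -c "
from h import *
s=r.sense();print(s['tcp_pos'],s['wrist_force'],s['moment'])"
```

```text
[0.55305275 0.14833616 0.19153532] [ 0.31040133  0.79383199 -2.03598557] [-0.00731381  0.01570407  0.02824668]
```

View pics/ow_f.png

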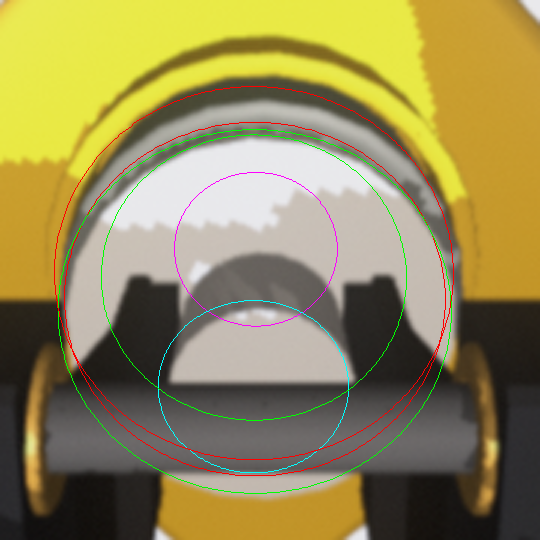

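View pics/os_f.png

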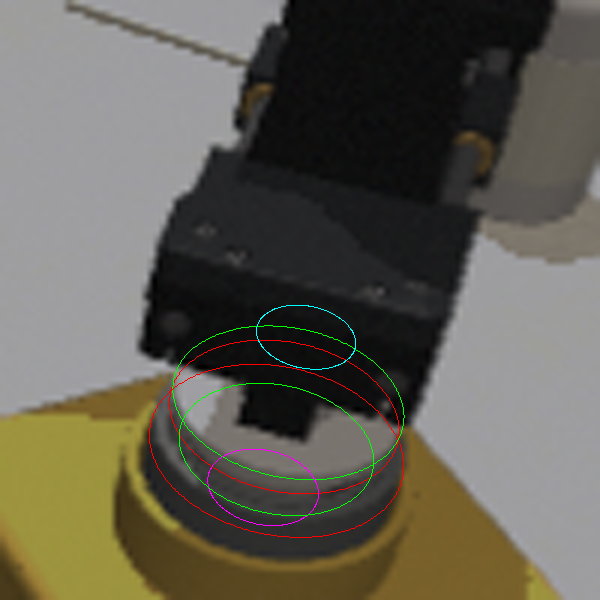

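```bash
cat > chk.py <<'E'
from fit import *
c=r.capture('wrist');T=np.array(c['T_tool_cam']);Ti=np.linalg.inv(T)
ct=dict(K=np.array(c['camera_matrix']),R=Ti[:3,:3],t=Ti[:3,3])
im=cv2.imread('pics/%s.png'%sys.argv[2]); z0=float(sys.argv[3])
big=cv2.resize(im[140:200,185:335],None,fx=5,fy=5,interpolation=cv2.INTER_CUBIC)
for X,R,col in [((-.0014,.0013,.0031),.036,(0,255,0)),((-.0014,.0013,tp[2]-z0),.0405,(0,0,255)),((-.0014,.0013,tp[2]-z0),.031,(255,0,255))]:
    p=((proj(ct,circ(X,R))-[185,140]+.5)*5).astype(np.int32); cv2.polylines(big,[p[:,None]],True,col,1)
cv2.imwrite('pics/chk_%s.png'%k,big)
E
python3 chk.py 1 w_f .168; python3 chk.py 2 w_f .175; python3 -c "
import cv2,numpy as np
cv2.imwrite('pics/chk.png',np.vstack([cv2.imread('pics/chk_%d.png'%i) for i in(1,2)]))"
```

```text
(no output)
```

View pics/chk.png

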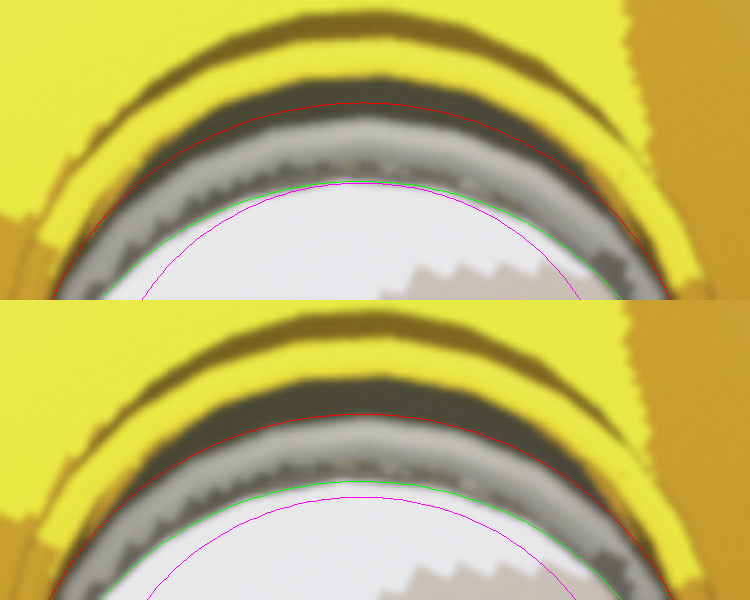

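play_rows:
  deltas:
    - [0, 0, 0.05, 0, 0, 0, 10]
    - [0, 0, 0.1, 0, 0, 0, 10]
    - [0, 0, 0.15, 0, 0, 0, 10]
    - [0, 0, 0.2, 0, 0, 0, 10]
    - [0, 0, 0.2, 0, 0, 0, 10]

```text
time_s: 11.25
tcp_pos: [0.5528, 0.1483, 0.1862]
ee_rot: [[-0.9, -0.437, -0.001], [-0.437, 0.9, -0.0], [0.001, 0.0, -1.0]]
wrist_force: [-0.5, 0.6, -0.0]
gripper_width: 0.337
```

```bash
python3 ov.py g;  python3 -c "
from h import *
s=r.sense();print(s['tcp_pos'],s['wrist_force'],s['moment'])"
```

```text
[0.55299074 0.14832472 0.1864993 ] [ 0.07399838 -0.28346674 -0.99844639] [ 0.0077815   0.03513048 -0.01745692]
```

View pics/os_g.png

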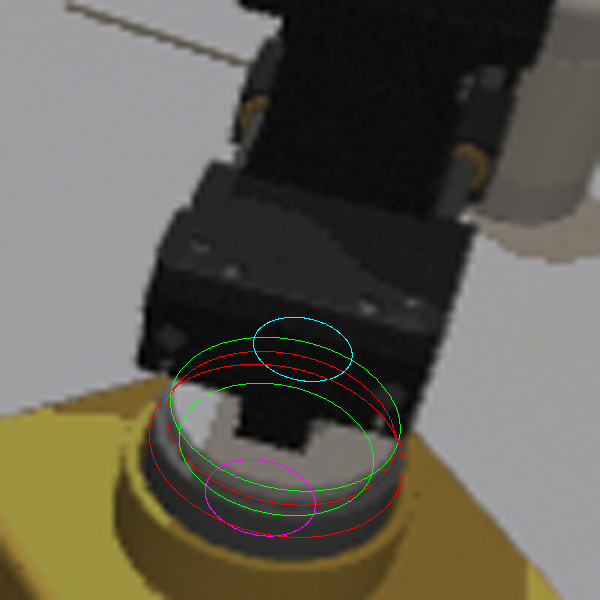

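play_rows:
  deltas:
    - [0, 0, 0.03, 0, 0, 0, 10]
    - [0, 0, 0.06, 0, 0, 0, 10]
    - [0, 0, 0.06, 0, 0, 0, 10]

```text
time_s: 11.65
tcp_pos: [0.5529, 0.1483, 0.1849]
ee_rot: [[-0.9, -0.437, -0.0], [-0.437, 0.9, -0.0], [0.0, 0.0, -1.0]]
wrist_force: [0.3, 0.0, -1.1]
gripper_width: 0.332
```

play_rows:
  deltas:
    - [0, 0, 0.02, 0, 0, 0, 10]
    - [0, 0, 0.04, 0, 0, 0, 10]
    - [0, 0, 0.04, 0, 0, 0, 10]

```text
time_s: 11.95
tcp_pos: [0.553, 0.1483, 0.184]
ee_rot: [[-0.9, -0.437, -0.0], [-0.437, 0.9, -0.0], [0.0, -0.0, -1.0]]
wrist_force: [-0.4, 0.3, -1.1]
gripper_width: 0.334
```

play_rows:
  deltas:
    - [0, 0, 0.02, 0, 0, 0, 10]
    - [0, 0, 0.04, 0, 0, 0, 10]
    - [0, 0, 0.04, 0, 0, 0, 10]

```text
time_s: 12.25
tcp_pos: [0.5531, 0.1484, 0.1835]
ee_rot: [[-0.9, -0.437, 0.001], [-0.437, 0.9, 0.0], [-0.0, -0.0, -1.0]]
wrist_force: [-0.9, 0.1, 1.5]
gripper_width: 0.337
```

play_rows:
  deltas:
    - [0, 0, 0.02, 0, 0, 0, 10]
    - [0, 0, 0.03, 0, 0, 0, 10]
    - [0, 0, 0.03, 0, 0, 0, 10]

```text
time_s: 12.55
tcp_pos: [0.5532, 0.1484, 0.1834]
ee_rot: [[-0.9, -0.437, 0.001], [-0.437, 0.9, 0.0], [-0.001, -0.0, -1.0]]
wrist_force: [-2.6, 0.3, 5.0]
gripper_width: 0.337
```

```bash
python3 ov.py h; python3 chk.py 3 w_h .175; python3 -c "
from h import *
s=r.sense();print(s['tcp_pos'],s['wrist_force'],s['moment'])"
```

```text
[0.55317771 0.14837904 0.1833847 ] [-2.61375158  0.17429132  5.23148083] [0.09296856 0.76956658 0.00462835]
```

View pics/os_h.png

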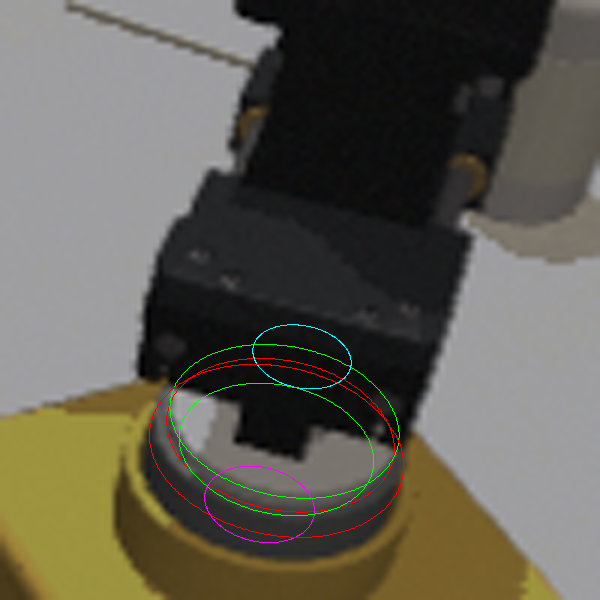

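View pics/chk_3.png

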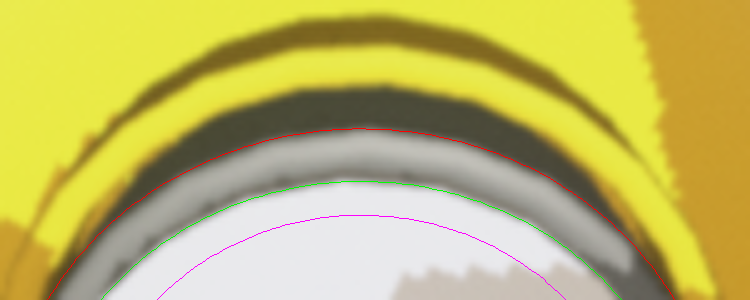

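play_rows:
  deltas:
    - [0.025, 0.012, 0, 0, 0, 0, 10]
    - [0.025, 0.012, 0, 0, 0, 0, 10]

```text
time_s: 12.9
tcp_pos: [0.5531, 0.1484, 0.1834]
ee_rot: [[-0.9, -0.437, 0.002], [-0.437, 0.9, 0.0], [-0.002, -0.001, -1.0]]
wrist_force: [-0.1, -1.2, 5.5]
gripper_width: 0.337
```

```bash
python3 -c "
from h import *
s=r.sense();print(s['tcp_pos'],s['wrist_force'],s['moment'])"
```

```text
[0.55308921 0.14839965 0.18337542] [-0.07409069 -1.19889864  5.51772574] [-0.14497177  0.25004796  0.10053171]
```

play_rows:
  deltas:
    - [0, 0, 0.02, 0, 0, 0, 10]
    - [0, 0, 0.04, 0, 0, 0, 10]
    - [0, 0, 0.06, 0, 0, 0, 10]
    - [0, 0, 0.08, 0, 0, 0, 10]
    - [0, 0, 0.08, 0, 0, 0, 10]

```text
time_s: 13.4
tcp_pos: [0.5531, 0.1484, 0.1814]
ee_rot: [[-0.9, -0.437, 0.002], [-0.437, 0.9, 0.0], [-0.002, -0.001, -1.0]]
wrist_force: [-0.6, -0.8, 4.6]
gripper_width: 0.337
```

```bash
python3 -c "
from h import *
s=r.sense();print(s['tcp_pos'],s['wrist_force'],s['moment'])"; python3 ov.py i
```

```text
[0.55311276 0.14838755 0.18143745] [-0.61086447 -0.82422078  4.56055046] [-0.10561578  0.2963337   0.08302975]
```

View pics/os_i.png

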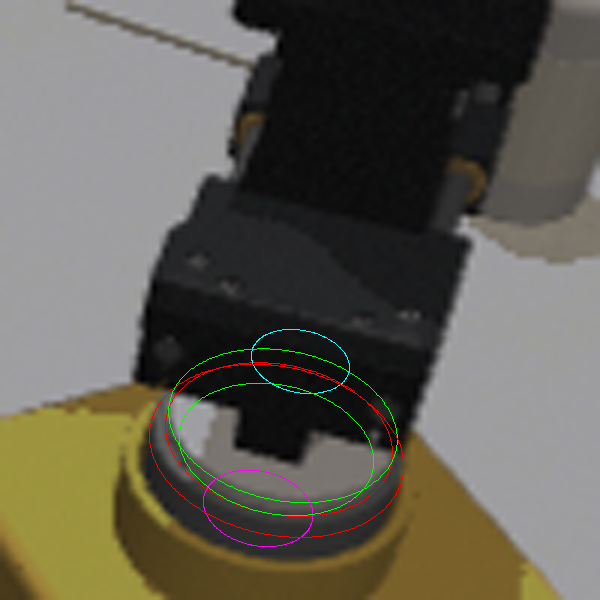

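```bash
python3 -c "
import cv2,numpy as np
a=[cv2.resize(cv2.imread('pics/s_%s.png'%k)[120:185,325:390],None,fx=6,fy=6,interpolation=cv2.INTER_CUBIC) for k in 'hi']
cv2.imwrite('pics/cmp.png',np.hstack(a))
d=cv2.absdiff(*[cv2.imread('pics/s_%s.png'%k) for k in 'hi']);
"; python3 chk.py 4 w_i .173
```

```text
(no output)
```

View pics/cmp.png

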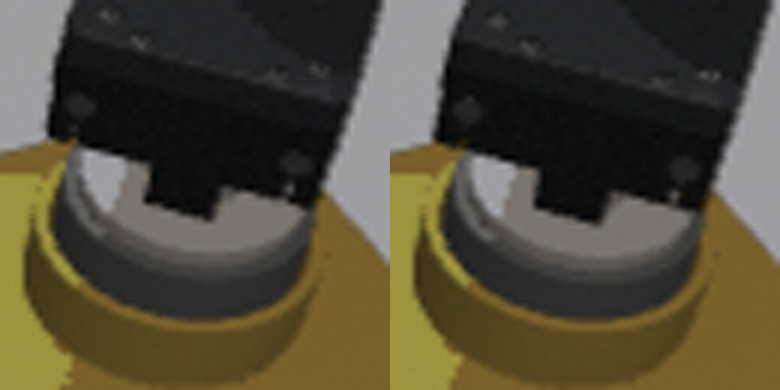

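View pics/chk_4.png

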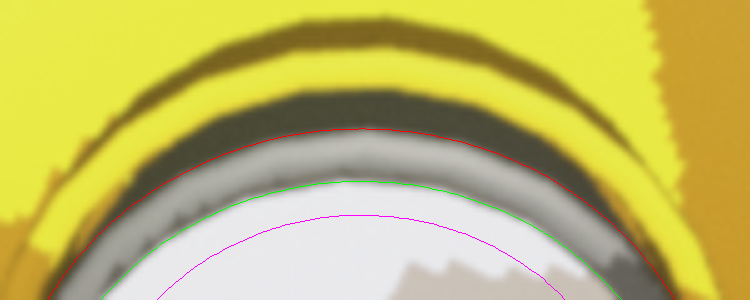

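play_rows:
  deltas:
    - [0, 0, 0.02, 0, 0, 0, 10]
    - [0, 0, 0.04, 0, 0, 0, 10]
    - [0, 0, 0.06, 0, 0, 0, 10]
    - [0, 0, 0.08, 0, 0, 0, 10]
    - [0, 0, 0.1, 0, 0, 0, 10]
    - [0, 0, 0.12, 0, 0, 0, 10]
    - [0, 0, 0.14, 0, 0, 0, 10]
    - [0, 0, 0.16, 0, 0, 0, 10]

```text
time_s: 14.35
tcp_pos: [0.5531, 0.1484, 0.1775]
ee_rot: [[-0.9, -0.437, 0.002], [-0.437, 0.9, 0.0], [-0.002, -0.001, -1.0]]
wrist_force: [-0.1, -1.3, 6.9]
gripper_width: 0.338
```

play_rows:
  deltas:
    - [0, 0, 0.02, 0, 0, 0, 10]
    - [0, 0, 0.04, 0, 0, 0, 10]
    - [0, 0, 0.06, 0, 0, 0, 10]
    - [0, 0, 0.08, 0, 0, 0, 10]

```text
time_s: 14.75
tcp_pos: [0.5531, 0.1484, 0.1755]
ee_rot: [[-0.899, -0.437, 0.002], [-0.437, 0.899, 0.0], [-0.002, -0.001, -1.0]]
wrist_force: [-0.9, -1.1, 6.3]
gripper_width: 0.338
```

8 mm down. From here in 2 mm steps, feeling for the stop.

play_rows:
  deltas:
    - [0, 0, 0.02, 0, 0, 0, 10]
    - [0, 0, 0.04, 0, 0, 0, 10]
    - [0, 0, 0.06, 0, 0, 0, 10]
    - [0, 0, 0.08, 0, 0, 0, 10]

```text
time_s: 15.15
tcp_pos: [0.5531, 0.1484, 0.1735]
ee_rot: [[-0.899, -0.437, 0.002], [-0.437, 0.899, 0.0], [-0.002, -0.001, -1.0]]
wrist_force: [-0.5, -1.4, 6.2]
gripper_width: 0.343
```

play_rows:
  deltas:
    - [0, 0, 0.02, 0, 0, 0, 10]
    - [0, 0, 0.04, 0, 0, 0, 10]
    - [0, 0, 0.06, 0, 0, 0, 10]
    - [0, 0, 0.08, 0, 0, 0, 10]

```text
time_s: 15.55
tcp_pos: [0.5532, 0.1484, 0.1733]
ee_rot: [[-0.899, -0.437, 0.003], [-0.437, 0.899, 0.0], [-0.003, -0.001, -1.0]]
wrist_force: [-4.6, -0.4, 16.4]
gripper_width: 0.336
```

play_rows:
  deltas:
    - [0.02, 0.01, 0, 0, 0, 0, 10]
    - [0.03, 0.015, 0.005, 0, 0, 0, 10]
    - [0.03, 0.015, 0.01, 0, 0, 0, 10]

```text
time_s: 15.85
tcp_pos: [0.5532, 0.1485, 0.1733]
ee_rot: [[-0.899, -0.437, 0.005], [-0.438, 0.899, 0.001], [-0.005, -0.002, -1.0]]
wrist_force: [-1.6, -2.5, 12.5]
gripper_width: 0.34
```

```bash
python3 -c "
from h import *
s=r.sense();print(s['tcp_pos'],s['wrist_force'],s['moment'])"
```

```text
[0.5531756  0.14845819 0.1732774 ] [-1.64627931 -2.51521018 12.47398281] [-0.25878766  0.76211947  0.00151753]
```

play_rows:
  deltas:
    - [0, 0, 0.01, 0, 0, 0, 10]
    - [0, 0, 0.02, 0, 0, 0, 10]
    - [0, 0, 0.03, 0, 0, 0, 10]
    - [0, 0, 0.03, 0, 0, 0, 10]

```text
time_s: 16.25
tcp_pos: [0.5532, 0.1484, 0.1732]
ee_rot: [[-0.899, -0.438, 0.006], [-0.438, 0.899, 0.001], [-0.005, -0.002, -1.0]]
wrist_force: [-3.3, -2.4, 16.4]
gripper_width: 0.338
```

play_rows:
  deltas:
    - [0, 0, 0.01, 0, 0, 0, 10]
    - [0, 0, 0.02, 0, 0, 0, 10]
    - [0, 0, 0.02, 0, 0, 0, 10]

```text
time_s: 16.55
tcp_pos: [0.5532, 0.1484, 0.1732]
ee_rot: [[-0.899, -0.438, 0.006], [-0.438, 0.899, 0.001], [-0.006, -0.002, -1.0]]
wrist_force: [-4.0, -2.0, 17.5]
gripper_width: 0.336
```

play_rows:
  deltas:
    - [0, 0, 0.01, 0, 0, 0, 10]
    - [0, 0, 0.015, 0, 0, 0, 10]
    - [0, 0, 0.015, 0, 0, 0, 10]
    - [0, 0, 0.015, 0, 0, 0, 10]

```text
time_s: 16.95
tcp_pos: [0.5533, 0.1484, 0.1732]
ee_rot: [[-0.899, -0.438, 0.006], [-0.438, 0.899, 0.001], [-0.006, -0.002, -1.0]]
wrist_force: [-5.2, -1.4, 19.4]
gripper_width: 0.336
```

```bash
python3 -c "
from h import *
s=r.sense();print(s['tcp_pos'],s['wrist_force'],s['moment'])"; python3 ov.py j
```

```text
[0.55326994 0.14841931 0.1732163 ] [-5.20592933 -1.37244501 19.40611765] [-0.20034271  1.55198589 -0.07128614]
```

View pics/os_j.png

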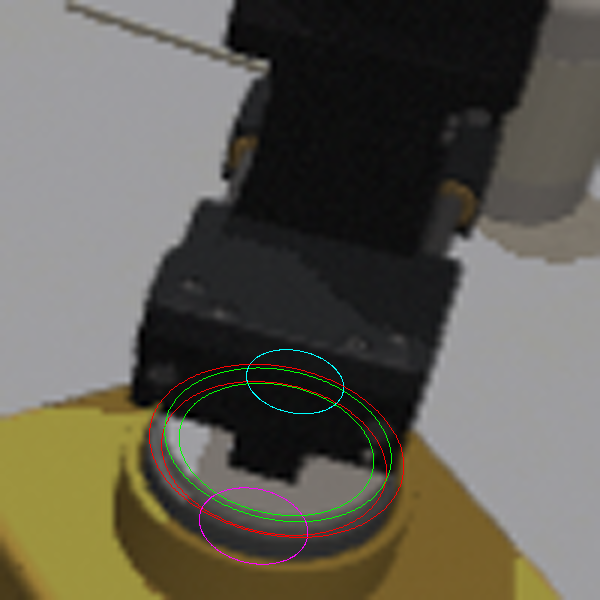

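play_rows:
  deltas:
    - [0, 0, 0, 0, 0, 0, 10]
    - [0, 0, 0, 0, 0, 0, 10]
    - [0, 0, 0, 0, 0, 0, 10]
    - [0, 0, 0, 0, 0, 0, 10]
    - [0, 0, 0, 0, 0, 0, 10]

```text
time_s: 17.55
tcp_pos: [0.5532, 0.1485, 0.1732]
ee_rot: [[-0.899, -0.438, 0.006], [-0.438, 0.899, 0.001], [-0.006, -0.002, -1.0]]
wrist_force: [-4.5, -1.2, 19.3]
gripper_width: 0.337
```

play_rows:
  deltas:
    - [0, 0, 0, 0, 0, 0, 10]
    - [0, 0, 0, 0, 0, 0, 10]
    - [0, 0, 0, 0, 0, 0, 10]
    - [0, 0, 0, 0, 0, 0, 10]
    - [0, 0, 0, 0, 0, 0, 10]

```text
time_s: 18.05
tcp_pos: [0.5532, 0.1485, 0.1732]
ee_rot: [[-0.899, -0.438, 0.006], [-0.438, 0.899, 0.001], [-0.006, -0.002, -1.0]]
wrist_force: [-5.3, -1.7, 18.5]
gripper_width: 0.338
```

play_rows:
  deltas:
    - [0, 0, -0.03, 0, 0, 0, 10]
    - [0, 0, -0.06, 0, 0, 0, 10]
    - [0, 0, -0.08, 0, 0, 0, 10]
    - [0, 0, -0.1, 0, 0, 0, 10]
    - [0, 0, -0.1, 0, 0, 0, 10]

```text
time_s: 18.55
tcp_pos: [0.5531, 0.1485, 0.1733]
ee_rot: [[-0.899, -0.437, 0.005], [-0.437, 0.899, 0.001], [-0.005, -0.001, -1.0]]
wrist_force: [0.4, -1.7, 9.8]
gripper_width: 0.339
```

```bash
python3 -c "
from h import *
s=r.sense();print(s['tcp_pos'],s['wrist_force'],s['moment'])"; python3 ov.py k;python3 chk.py 5 w_k .1645
```

```text
[0.55311646 0.14846019 0.17327609] [ 0.40063693 -1.71049184  9.77570079] [-0.24799653  0.25157235 -0.00597882]
```

View pics/chk_5.png

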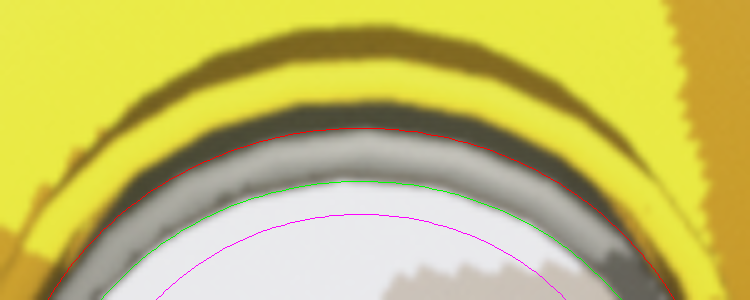

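Unload a bit more, then open slowly.

play_rows:
  deltas:
    - [0, 0, -0.03, 0, 0, 0, 10]
    - [0, 0, -0.06, 0, 0, 0, 10]
    - [0, 0, -0.08, 0, 0, 0, 10]
    - [0, 0, -0.08, 0, 0, 0, 10]

```text
time_s: 19.1
tcp_pos: [0.5523, 0.1486, 0.1733]
ee_rot: [[-0.9, -0.437, 0.002], [-0.437, 0.9, 0.001], [-0.002, -0.0, -1.0]]
wrist_force: [2.7, 0.0, 3.7]
gripper_width: 0.336
```

play_rows:
  deltas:
    - [0, 0, -0.02, 0, 0, 0, 34]
    - [0, 0, -0.02, 0, 0, 0, 38]
    - [0, 0, -0.02, 0, 0, 0, 44]
    - [0, 0, -0.02, 0, 0, 0, 50]
    - [0, 0, -0.02, 0, 0, 0, 50]
    - [0, 0, -0.02, 0, 0, 0, 50]

```text
time_s: 19.7
tcp_pos: [0.5513, 0.1483, 0.1732]
ee_rot: [[-0.9, -0.437, -0.001], [-0.437, 0.9, -0.0], [0.001, 0.0, -1.0]]
wrist_force: [-0.4, -0.2, 0.4]
gripper_width: 0.564
```

```bash
python3 -c "
from h import *
s=r.sense();print(s['tcp_pos'],s['wrist_force'],s['moment'],s['gripper_width']*87)"; python3 ov.py l
```

```text
[0.55128237 0.14832158 0.17321543] [-0.35362712 -0.21352614  0.36929844] [ 0.01101751 -0.02416932  0.01855107] 49.076751057426655
```

View pics/w_l.png

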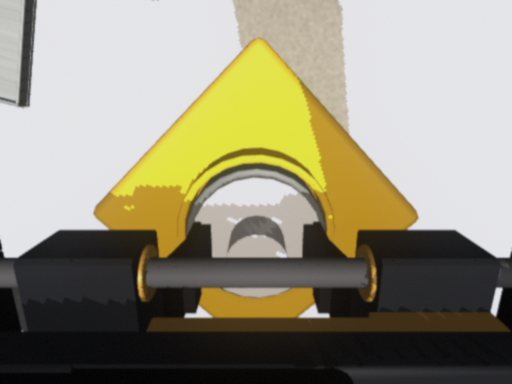

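Released; rise straight, then back off for a check view.

play_rows:
  deltas:
    - [0, 0, -0.1, 0, 0, 0, 50]
    - [0, 0, -0.3, 0, 0, 0, 50]
    - [0, 0, -0.7, 0, 0, 0, 50]
    - [0, 0, -1.3, 0, 0, 0, 50]
    - [0, 0, -2.1, 0, 0, 0, 50]
    - [0, 0, -3.0, 0, 0, 0, 50]
    - [0, 0, -4.0, 0, 0, 0, 50]
    - [-1, 0, -4.5, 0, 0, 0, 50]
    - [-2, 0, -4.5, 0, 0, 0, 50]
    - [-2.8, 0, -4.5, 0, 0, 0, 50]
    - [-2.8, 0, -4.5, 0, 0, 0, 50]
    - [-2.8, 0, -4.5, 0, 0, 0, 50]

```text
time_s: 21.0
tcp_pos: [0.6143, 0.1788, 0.286]
ee_rot: [[-0.9, -0.437, -0.0], [-0.437, 0.9, -0.0], [0.001, 0.0, -1.0]]
wrist_force: [0.3, 1.7, 0.3]
gripper_width: 0.573
```

```bash
python3 - <<'E'
from h import *
cs=cap('scene','s_m.png');c=cap('wrist','w_m.png');s=r.sense();print(s['tcp_pos'],s['wrist_force'])
a=cv2.resize(cv2.imread('pics/s_m.png')[90:190,310:410],(400,400),interpolation=cv2.INTER_CUBIC)
b=cv2.resize(cv2.imread('pics/w_m.png')[20:180,180:340],(400,400),interpolation=cv2.INTER_CUBIC)
cv2.imwrite('pics/m2.png',np.hstack([a,b]))
for n in('scene','top'):
  cap(n,'z.png')
  for t in ['small_stopper_mid','vial0']: print(n,t,[(np.round(d['centre'],4).tolist(),round(d['score'],2)) for d in r.spot_in(n,t)])
E
```

```text
[0.61387183 0.17855458 0.28649522] [-0.30331277  0.04235576  0.53704841]
scene small_stopper_mid [([0.5184, -0.3034, 0.0282], 0.96), ([0.5604, 0.1376, 0.1695], 0.27)]
scene vial0 [([0.5931, -0.2079, 0.0254], 0.56), ([0.4485, -0.2256, 0.0232], 0.52), ([0.5726, 0.1189, 0.1622], 0.31)]
top small_stopper_mid []
top vial0 [([0.4404, -0.2263, 0.0281], 0.63), ([0.5862, -0.2044, 0.0277], 0.55)]
```

View pics/m2.png

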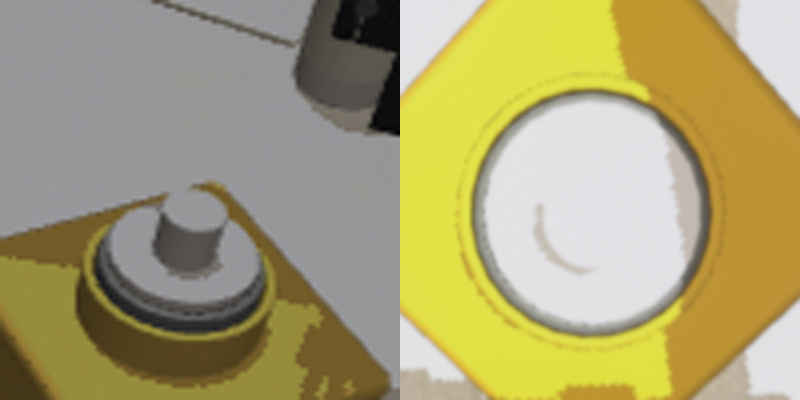

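View pics/s_m.png

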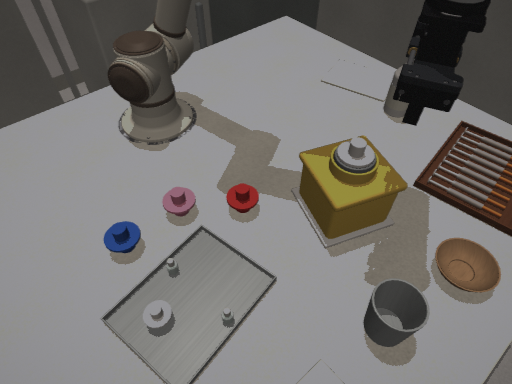

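```bash
python3 -c "
from station import r
print(r.finish_job())"
```

```text
the job is handed in; nothing more can be done
None
```

The sharps bin is closed and the job is handed in at about 21 s. I gripped the larger stopper by its knob and nested it in the sleeve, with first contact at about 5 N. I then drove the sleeve down slowly until it met its stop, about 10 mm below where it started. I held it there for about 1.1 s with the wrist reading 18.5–19.4 N. Adding about 1 N for the stopper's weight, that is roughly 20 N on the sleeve. Then I unloaded, opened the gripper and backed away.

- **Stopper:** in the scene and wrist pictures it sits centred and upright, with its flange on the rim and the sleeve down.
- **Robot:** the gripper is open and clear of the bin, and the wrist force is near zero.
- **Small stopper and vials:** in the scene picture the small stopper and both vials are upright and within about 8 mm of where they were. The vials were also confirmed in the top picture, but the network did not find the small stopper there, so that check rests on the scene picture alone.

**Disagreements:**
- The wrist view put the rim at about 168 mm high and the scene view at about 175 mm. First contact agreed with 175 mm.
- The drag felt like 6–8 N rather than 8 N.
- There was a sideways force of about 5 N during the hold, and it was gone after release.

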